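Foot the horn bracket into the gramophone case

ROBOT

A 7-joint arm with a two-finger parallel gripper is mounted at the origin on the work surface. World frame = base frame: x ahead of the robot, y to its left, z up, the work surface at z = 0. Lengths are in m, angles in rad, forces in N, time in s.
With the tool pointing down it reaches from about 0.4 to 0.875 m from the base axis. Payload 19.3 kg.
Tool frame: the origin (TCP) lies at the very end of the fingers, on their centre line; the grasp point (between the pads) lies 19 mm behind it; z points along the fingers, y is the line along which they close (so a half turn about z gives the same grasp; the last joint's range is limited). The gripper opens to 85 mm and grips with 20 to 120 N. Pads are 22 mm wide; open, the fingers measure 114 mm over their backs; the gripper's body (76 mm by 85 mm) begins 54 mm behind the grasp point. The pads swing forward as they close: fully open they stand 13 mm farther back than shut.
Start: joints at [-0.07, 0.521, -0.036, 1.599, 0.021, 1.021, -0.113], TCP at [0.625, -0, 0.231] pointing down, gripper open.
Joint ranges: [-2.91, 2.91], [-0.3, 2.13], [-1.5, 1.42], [0.17, 2.43], [-1.26, 4.41], [0.16, 1.93], [-2.52, 2.52]. Speed limits (rad/s): [1.89, 1.89, 2.39, 2.39, 3.01, 3.01, 3.01].

INTERFACE

Orientations are given as [roll, pitch, yaw] about the fixed x, y, z axes, in that order (R = Rz(yaw) Ry(pitch) Rx(roll)).
In Python, from workcell import bot gives the robot as it stands.
- The arm moves only by the shell command python3 -m crank 'ROWS' [FORCE]. ROWS is a JSON object of lists of equal length, an entry for each row: "travel": the shift along the world's x, y, z in cm, a list of three; "turn": the turn, a rotation vector about the world's x, y, z in degrees, a list of three; "gripper": the closure, from 0 (fully open) to 1 (shut). A call has exactly 5 rows; each row is the pose to reach, as a shift and turn from the pose commanded when the call began; what a row does not reach only later rows make up. A row lasts 1/10 s, in which the tool goes at most 50 mm and 8.59 degrees, less where a joint would pass 70% of its speed; a pose out of reach is approached as far as the arm can. A call with a gripper value outside its range is refused whole. The fingers move at their own pace and stop on an object; FORCE is the grip in N (left out, the last holds). Time passes only in rows, so rows that repeat a pose let the fingers close, or fill a call up. It gives the time, the measured TCP pose, the force, the opening and the grip force at its end, in the units of the state.
- bot.observe(): the state, without advancing time (a new reading comes with each control period).
- bot.grab_frame(name): name is "scene" or "side" or "wrist"; returns a dict with "pixels" (420x560x3 uint8, red, green, blue), "fx", "fy", "cx", "cy" (pixels), "extrinsics" (4x4, takes a point from world to camera coordinates). Camera axes: x right, y down, z forward; pixel columns grow to the right and rows downward; lengths in m; the calibration is good to about 2 mm. The wrist camera is an equidistant fisheye: a pixel r from the principal point sees the ray r / f radians off the axis. A picture is of the moment at which its call begins. There is no depth.
- bot.job_done(): hands the job in; it is judged then, once.
The state is a dict: "clock": time; "qpos": joint angles; "qd": joint speeds; "joint_efforts": joint torques, N m; "position": TCP position; "tool_rot": TCP orientation; "force": force on the tool from outside, world axes, zero at the start; "moment": the same for the moment, N m; "grip_width": finger opening in m; "finger_force": force on a finger pad.
Only numpy, scipy, OpenCV 4.12 (cv2) and the standard library are available. Lean on these libraries where they do the work, as an engineer would, in place of code of your own. Each camera call takes 0.05 s, during which the arm holds its last target. There are 200 camera calls.

TASK

Put the long-footed horn bracket into the gramophone motor case: tilt it toe down, slip the foot through the opening in the deck and in under the long covered part, then right it so that it stands flat on the case floor, post upright near the middle of the opening and foot squarely under the deck, and let go. Lower it all the way in the hand without dropping it, and leave the short-footed bracket standing where it is.

Things in the scene. Friction and masses are not known exactly. Their poses are not given: they have to be found in the camera images.
- bracket: L-shaped cast-aluminium bracket, 190 g, standing on its foot. Foot 90 x 40 x 10 mm thick; post a flat bar 18 (x) x 14 mm (y), top 150 mm above the underside. Origin: on the underside, below the post's axis; z up the post; foot from x = -78 (toe) to +12 mm (heel). Grip the post across y about 130 mm above the underside, so that the fingers stay above the deck when it stands in the case.
- toe (a point): The toe of the long-footed bracket: middle of the foot's front lower edge, 78 mm from the bracket's origin along its -x. Axes as the bracket's.
- short_bracket: Look-alike to leave alone: same post, but a foot only 42 mm long (x = -30 to +12 mm), 40 wide, 10 thick. Origin and axes as for the long one; 140 g.
- case: Fixed dark wooden box with a paler deck, 230 (x) x 220 mm (y). Origin: at counter height under the centre of the deck's 70 x 70 mm opening; z up. Deck 8 mm thick, top 92 mm up; inner floor 8 mm up; clear height 76 mm. Inside x = -162 to +52, y = -102 to +102 mm: the long covered part is on -x, the robot's side; the toe goes in that way. Boss and spindle on the deck at x = -115 mm, 114 mm up.
There are look-alikes about, which are no part of the job. Leave any green, red or turquoise look-alike of the bracket alone.

How it is judged:
On the way:
1. The toe is in under the covered part of the deck while the bracket is tilted (z of toe in the frame of case below 0.08 m and x of toe in the frame of case between -0.16 and -0.036 m and horizontal distance between bracket and case below 0.06 m and angle between bracket's own z axis and vertical above 0.2 rad), for 0.1 s.
At the end, for the whole second after the job is handed in: The long-footed bracket stands on the case floor (underside within 7 mm of the floor), upright within 8 degrees, post within 20 mm of the centre of the opening, foot along the case's x axis within 12 degrees with its toe under the long covered part, let go and at rest (angle between bracket's own z axis and vertical below 0.14 rad and z of bracket in the frame of case between 0 and 0.015 m and horizontal distance between bracket and case below 0.02 m and angle between the x axis of bracket and the x axis of case, either way round below 0.21 rad and x of toe in the frame of case below -0.045 m and linear speed of bracket below 0.02 m/s and angular speed of bracket below 0.1 rad/s); the robot touches nothing.
It fails at once if The short-footed bracket is shifted more than 30 mm or tipped over (distance of short_bracket from where it was at the start of the episode above 0.03 m or angle between short_bracket's own z axis and vertical above 0.5 rad).
It fails at once if The long-footed bracket is dropped into the case: falling faster than 0.5 m/s at the opening with no finger on it (horizontal distance between bracket and case below 0.1 m and contact force between the fingers and bracket below 0.2 N and linear speed of bracket above 0.5 m/s).
It also fails if it takes over 43 s, if anything falls off the work surface, if the arm or the gripper's body presses on something with over 40 N, if the wrist force passes 120 N, or if a joint passes its speed limit or range.

## Working session

There is one attempt and no reset: what is moved stays moved. The work goes in short steps, Python scripts to look and compute and a shell command to move; the robot and the scene stay as the last step left them, time stands still between calls to the robot, and variables do not carry over. Pictures are saved under pics/ and viewed, at most 13 in all, crops included, and the job is handed in when it is done.

```bash
mkdir -p pics; ls
python3 - <<'E'
from workcell import bot
import cv2,numpy as np,pickle
d={}
for n in("scene","side"):
    f=bot.grab_frame(n); d[n]=f
    cv2.imwrite(f"pics/{n}0.png",f["pixels"][...,::-1])
    print(n,f["fx"],f["fy"],f["cx"],f["cy"],np.round(f["extrinsics"],3).tolist())
pickle.dump(d,open("f0.pkl","wb"))
print(bot.observe())
E
```

```text
pics
scene 482.41127530878026 482.41127530878026 279.21859628098315 208.251090622637 [[-0.772, 0.635, -0.017, 0.473], [0.512, 0.606, -0.608, -0.186], [-0.376, -0.479, -0.794, 1.176], [0.0, 0.0, 0.0, 1.0]]
side 473.7844080903895 473.7844080903895 284.3540225243341 207.26059875421876 [[0.939, -0.343, 0.015, -0.52], [-0.194, -0.564, -0.802, 0.083], [0.284, 0.751, -0.597, 0.988], [0.0, 0.0, 0.0, 1.0]]
{'clock': 0.1, 'qpos': array([-0.07020319,  0.52198564, -0.03629791,  1.59992453,  0.02122831,
        1.02109308, -0.1128063 ]), 'qd': array([ 0.00065571, -0.00155943,  0.00019543, -0.00187853,  0.00047238,
        0.00061003,  0.00083873]), 'joint_efforts': array([ 6.00351588e-03, -9.28489351e+01,  1.98515877e+00, -3.70530617e+01,
        1.82421418e-02,  5.33716375e-03, -2.83208755e-05]), 'position': array([ 6.24711103e-01, -5.59509064e-05,  2.30773636e-01]), 'tool_rot': array([-3.14057318e+00,  1.09418325e-04,  1.57077101e+00]), 'force': array([ 0.12870506,  0.11275582, -0.44835426]), 'moment': array([-0.00532649, -0.00600855, -0.01712829]), 'finger_force': 0.0, 'grip_width': 0.08558353473041035}
```

View pics/scene0.png

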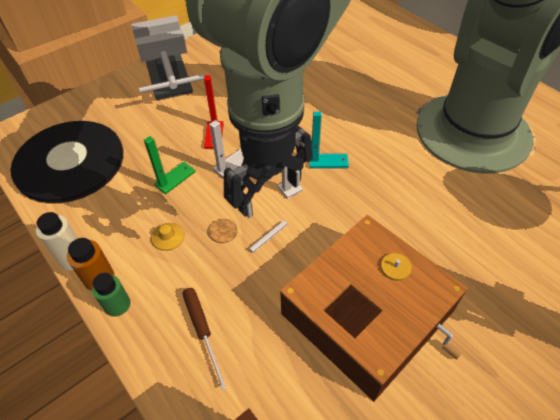

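View pics/side0.png

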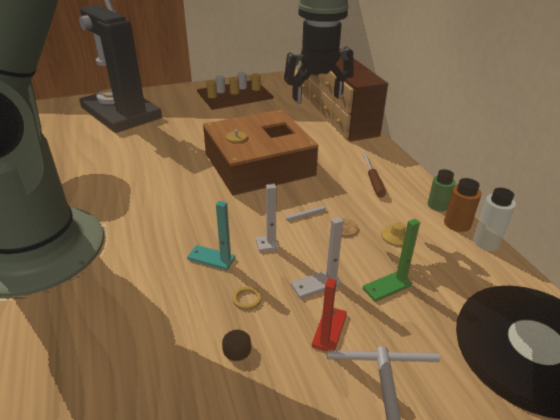

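The scene view shows the case, with its opening at about (355,310), and the grey brackets partly hidden by the gripper. The side view shows two grey brackets: posts at (270,215) with a short foot and (335,250) with a foot reaching left to (292,288). I'll segment both brackets and the opening.

```bash
cat > h.py <<'E'
import numpy as np,cv2,pickle
def ray(f,uv,z):
    E=np.array(f["extrinsics"]);R,t=E[:3,:3],E[:3,3];c=-R.T@t
    d=R.T@np.array([(uv[0]-f["cx"])/f["fx"],(uv[1]-f["cy"])/f["fy"],1]);return c+d*(z-c[2])/d[2]
def proj(f,p):
    E=np.array(f["extrinsics"]);q=E[:3,:3]@p+E[:3,3];return np.array([f["fx"]*q[0]/q[2]+f["cx"],f["fy"]*q[1]/q[2]+f["cy"]])
E
python3 - <<'E'
from h import *
d=pickle.load(open("f0.pkl","rb"))
f=d["side"];im=f["pixels"]
a=cv2.resize(im[170:310,235:365],None,fx=4,fy=4,interpolation=cv2.INTER_CUBIC)
cv2.imwrite("pics/c1.png",a[...,::-1])
for n,(x0,y0,x1,y1) in {"side":(200,110,320,160),"scene":(270,210,470,400)}.items():
    f=d[n];hsv=cv2.cvtColor(f["pixels"],cv2.COLOR_RGB2HSV)
    m=np.zeros(hsv.shape[:2],np.uint8);m[y0:y1,x0:x1]=(hsv[y0:y1,x0:x1,2]<75)*255
    for c in cv2.findContours(m,cv2.RETR_EXTERNAL,cv2.CHAIN_APPROX_NONE)[0]:
        if cv2.contourArea(c)<80: continue
        q=cv2.approxPolyDP(c,4,True)[:,0]
        print(n,cv2.contourArea(c),[(p.tolist(),np.round(ray(f,p,.092)[:2],3).tolist()) for p in q])
E
```

```text
side 274.0 [([316, 148], [0.652, 0.049]), ([264, 159], [0.516, 0.04]), ([315, 159], [0.629, 0.002])]
side 216.0 [([205, 131], [0.416, 0.221]), ([208, 156], [0.395, 0.095]), ([224, 159], [0.428, 0.07])]
side 172.0 [([291, 132], [0.624, 0.146]), ([285, 125], [0.623, 0.188]), ([265, 129], [0.565, 0.183]), ([271, 136], [0.568, 0.142])]
scene 2009.0 [([281, 294], [0.668, 0.074]), ([282, 314], [0.69, 0.103]), ([374, 399], [0.672, 0.294]), ([381, 385], [0.649, 0.287])]
scene 1362.5 [([350, 286], [0.568, 0.138]), ([326, 311], [0.631, 0.146]), ([355, 336], [0.625, 0.207]), ([379, 310], [0.563, 0.201])]
```

View pics/c1.png

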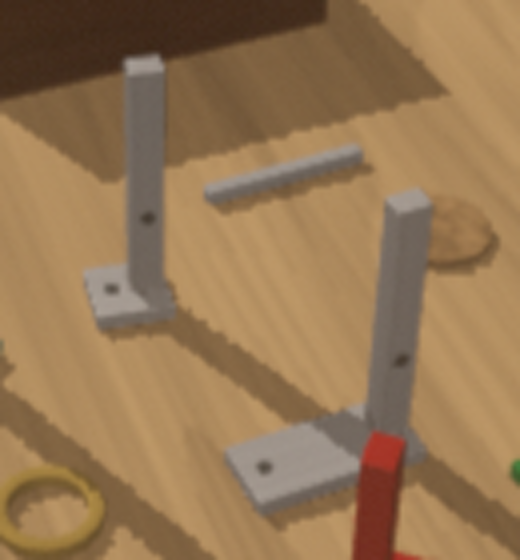

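The crop shows the long bracket on the right: post top near (408,202) and toe corners (226,458) and (265,502), in crop px at 4×. The left bracket is the short one. Next I'll measure its pose and the deck outline.

Run:
```python
from h import *
d=pickle.load(open("f0.pkl","rb"))
f=d["side"]
o=lambda u,v:(235+(u-1.5)/4,170+(v-1.5)/4)
for nm,p,z in [("posttop",(408,203),.15),("toeL",(226,458),.01),("toeR",(265,500),.01),("farjunction",(362,408),.01),("heelR",(428,447),.01),
  ("s_posttop",(144,64),.15),("s_toeL",(84,268),.01),("s_toeR",(101,318),.01),("s_heelR",(175,305),.01)]:
    print(nm,np.round(ray(f,o(*p),z),4))
f=d["scene"];hsv=cv2.cvtColor(f["pixels"],cv2.COLOR_RGB2HSV)
print([ (p,hsv[p[1],p[0]].tolist()) for p in [(330,290),(400,330),(430,290),(380,240),(480,250),(300,350)]])
for nm,p in [("A",(367,217)),("B",(463,291)),("C",(377,387)),("D",(282,292))]: print(nm,np.round(ray(f,p,.092)[:2],3))
# edges of opening by subpixel
im=f["pixels"];a=cv2.resize(im[205:405,270:475],None,fx=3.8,fy=3,interpolation=cv2.INTER_CUBIC) if 0 else cv2.resize(im[205:405,270:475],None,fx=3,fy=3,interpolation=cv2.INTER_CUBIC)
cv2.imwrite("pics/c2.png",a[...,::-1])
```

```text
posttop [ 0.5422 -0.2925  0.15  ]
toeL [ 0.4633 -0.2842  0.01  ]
toeR [ 0.4709 -0.3153  0.01  ]
farjunction [ 0.5381 -0.2747  0.01  ]
heelR [ 0.5572 -0.3094  0.01  ]
s_posttop [ 0.4675 -0.1518  0.15  ]
s_toeL [ 0.4411 -0.1289  0.01  ]
s_toeR [ 0.4375 -0.1699  0.01  ]
s_heelR [ 0.477  -0.1728  0.01  ]
[((330, 290), [13, 188, 194]), ((400, 330), [13, 187, 188]), ((430, 290), [13, 185, 178]), ((380, 240), [13, 189, 192]), ((480, 250), [17, 151, 234]), ((300, 350), [16, 154, 144])]
A [0.441 0.054]
B [0.429 0.267]
C [0.656 0.285]
D [0.664 0.072]
```

View pics/c2.png

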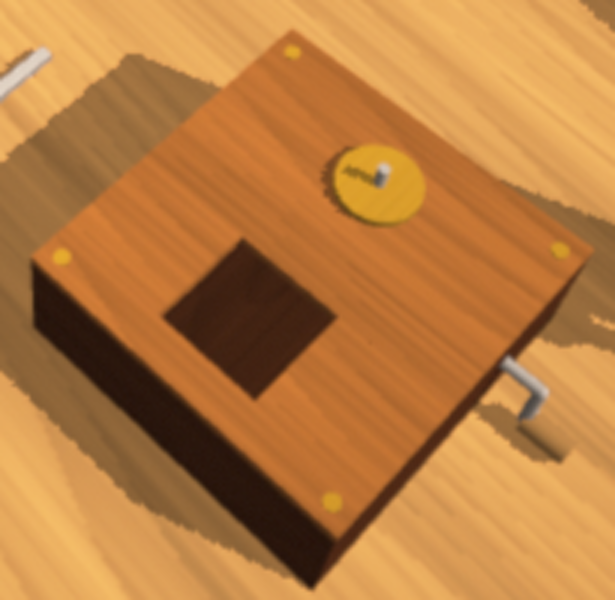

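The crop shows the deck corners at (292,30), (592,252), (337,543) and (32,262), and the opening's corners at (243,238), (337,317), (256,400) and (163,317), in px at 3×. I'll work out the case pose, check the neighbouring posts, and plan the 2D insertion.

```bash
cat > plan.py <<'E'
import numpy as np,heapq,cv2
# mm, case x-z plane; bracket: foot, post, fingers, gripper body as point clouds; obstacles as rectangles
def rectpts(x0,x1,z0,z1,s=3):
    X,Z=np.meshgrid(np.linspace(x0,x1,int((x1-x0)/s)+2),np.linspace(z0,z1,int((z1-z0)/s)+2));return np.c_[X.ravel(),Z.ravel()]
P=np.r_[rectpts(-78,12,0,10),rectpts(-9,9,0,150),rectpts(-13,13,111,190,5),rectpts(-45,45,184,260,8)]
obs=[(-162,-35,84,92),(35,52,84,92),(-300,300,-20,8),(-180,-162,0,92),(52,70,0,92),(-145,-85,92,116)]
S=1000;img=np.full((500,700),255,np.uint8) # x -400..300, z -50..450
for a,b,c,e in obs: img[c+50:e+51,a+400:b+401]=0
dist=cv2.distanceTransform(img,cv2.DIST_L2,5)
def clr(x,z,t):
    c,s=np.cos(t),np.sin(t) # toe-down tilt t: local x->(c,s), local z->(-s,c)
    X=x+P[:,0]*c-P[:,1]*s;Z=z+P[:,0]*s+P[:,1]*c
    return dist[np.clip(Z+50,0,499).astype(int),np.clip(X+400,0,699).astype(int)].min()
E
python3 - <<'E'
from h import *
from plan import *
d=pickle.load(open("f0.pkl","rb"));f=d["scene"]
W=lambda u,v:ray(f,(270+(u-1)/3,205+(v-1)/3),.092)[:2]
A,B,C,D=[W(*p) for p in [(292,30),(592,252),(337,543),(32,262)]]
o=[W(*p) for p in [(243,238),(337,317),(256,400),(163,317)]]
print("deck",np.round([A,B,C,D],4).tolist(),"open",np.round(o,4).tolist())
for a,b in[(A,D),(B,C),(o[0],o[3]),(o[1],o[2])]: v=b-a;print("x-edge",np.linalg.norm(v),np.degrees(np.arctan2(v[1],v[0])))
for a,b in[(A,B),(D,C),(o[0],o[1]),(o[3],o[2])]: v=b-a;print("y-edge",np.linalg.norm(v),np.degrees(np.arctan2(-v[0],v[1])))
c=(A+B+C+D)/4;print("deckc",c,"open mean",np.mean(o,0))
f=d["side"];hsv=cv2.cvtColor(f["pixels"],cv2.COLOR_RGB2HSV)
for n,lo,hi in[("red",(0,180,90),(6,255,255)),("green",(45,150,60),(75,255,255)),("turq",(80,120,60),(100,255,255))]:
    m=cv2.inRange(hsv,lo,hi);m[:, :180]=0;m[:195]=0;m[:,430:]=0;ys,xs=np.nonzero(m);i=ys<ys.min()+4
    print(n,"top",np.round(ray(f,(xs[i].mean(),ys.min()+2),.15)[:2],3))
# A*-like max-clearance Dijkstra
xs=np.arange(-30,41,2.5);zs=np.arange(8,171,4);ts=np.radians(np.arange(0,71,3))
K=np.array([[[clr(x,z,t) for t in ts] for z in zs] for x in xs])
g=(np.argmin(abs(xs)),0,0);start=[(i,len(zs)-1,k) for i in range(len(xs)) for k in range(len(ts))]
K[:,0,0]=20;K[:,1,:1]=np.maximum(K[:,1,:1],0)
best={g:0};pq=[(0,g)];par={}
while pq:
    c0,n=heapq.heappop(pq)
    if c0>best[n]:continue
    if n[1]==len(zs)-1: break
    for di in(-1,0,1):
     for dj in(-1,0,1):
      for dk in(-1,0,1):
        m=(n[0]+di,n[1]+dj,n[2]+dk)
        if m==n or not all(0<=m[q]<K.shape[q] for q in range(3)) or K[m]<3:continue
        nc=c0+(1+.2*(abs(di)+abs(dj)+abs(dk)))*(1+(8/min(K[m],12))**2)
        if nc<best.get(m,1e9): best[m]=nc;par[m]=n;heapq.heappush(pq,(nc,m))
print("end",n)
while 1:
    print(xs[n[0]],zs[n[1]],round(np.degrees(ts[n[2]])),round(float(K[n]),1),end=" | ")
    if n==g:break
    n=par[n]
E
```

```text
deck [[0.4367, 0.0503], [0.4202, 0.2687], [0.649, 0.2883], [0.6665, 0.0705]] open [[0.5645, 0.1361], [0.5594, 0.2041], [0.6272, 0.2096], [0.6326, 0.1429]]
x-edge 0.23069356322384876 5.030095233708748
x-edge 0.22964196835754036 4.903335535895985
x-edge 0.06845479388126231 5.642298657929156
x-edge 0.06804952796977667 4.585660513116605
y-edge 0.21899563312188006 4.301024107605261
y-edge 0.21847673481490373 4.575236824521894
y-edge 0.06817839630522825 4.286529439478732
y-edge 0.06691511868578714 4.617923699016675
deckc [0.54310503 0.16945529] open mean [0.59591459 0.1731678 ]
red top [ 0.47  -0.424]Traceback (most recent call last):
  File "<stdin>", line 13, in <module>
    return umr_minimum(a, axis, None, out, keepdims, initial, where)
ValueError: zero-size array to reduction operation minimum which has no identity
```

```bash
cat > search.py <<'E'
from plan import *
xs=np.arange(-30,41,2.5);zs=np.arange(8,171,4);ts=np.radians(np.arange(0,71,3))
K=np.array([[[clr(x,z,t) for t in ts] for z in zs] for x in xs])
g=(np.argmin(abs(xs)),2,0);best={g:0};pq=[(0,g)];par={}
while pq:
    c0,n=heapq.heappop(pq)
    if c0>best[n]:continue
    if n[1]==len(zs)-1: break
    for di in(-1,0,1):
     for dj in(-1,0,1):
      for dk in(-1,0,1):
        m=(n[0]+di,n[1]+dj,n[2]+dk)
        if m==n or not all(0<=m[q]<K.shape[q] for q in range(3)) or K[m]<3:continue
        nc=c0+(1+.2*(abs(di)+abs(dj)+abs(dk)))*(1+(8/min(K[m],12))**2)
        if nc<best.get(m,1e9): best[m]=nc;par[m]=n;heapq.heappush(pq,(nc,m))
print("end",n)
while 1:
    print(xs[n[0]],zs[n[1]],round(np.degrees(ts[n[2]])),round(float(K[n]),1),end=" | ")
    if n==g:break
    n=par[n]
E
python3 search.py
```

```text
end (np.int64(18), 40, 23)
15.0 168 69 13.2 | 15.0 164 69 12.4 | 15.0 160 69 12.0 | 15.0 156 69 12.0 | 15.0 152 69 12.4 | 15.0 148 69 13.2 | 12.5 144 69 12.8 | 12.5 140 69 14.2 | 10.0 136 69 12.8 | 10.0 132 69 14.0 | 7.5 128 69 13.8 | 5.0 124 69 13.0 | 5.0 120 69 14.6 | 5.0 116 66 13.4 | 5.0 112 63 12.4 | 5.0 108 60 12.4 | 5.0 104 57 12.4 | 5.0 100 54 12.4 | 5.0 96 51 13.4 | 5.0 92 48 14.2 | 5.0 88 45 15.6 | 5.0 84 42 14.6 | 5.0 80 39 13.4 | 5.0 76 36 13.0 | 5.0 72 33 13.0 | 5.0 68 30 13.0 | 5.0 64 27 13.0 | 5.0 60 24 13.8 | 2.5 56 21 12.8 | 2.5 52 18 13.8 | 0.0 48 15 12.8 | 0.0 44 12 14.6 | 0.0 40 9 16.8 | 0.0 36 6 19.0 | 0.0 32 3 19.0 | 0.0 28 0 20.0 | 0.0 24 0 16.0 | 0.0 20 0 12.0 | 0.0 16 0 8.0 |
```

```bash
python3 -m crank '{"travel":[[-4,-5,0],[-8,-10,2],[-8,-15,2],[-8,-20,2],[-8,-24,2]],"turn":[[0,0,8],[0,0,16],[0,0,24],[0,0,32],[0,0,40]],"gripper":[0.3,0.3,0.3,0.3,0.3]}'; python3 -m crank '{"travel":[[0,-5,0],[0,-5,0],[0,-5,0],[0,-5,0],[0,-5,0]],"turn":[[0,0,8],[0,0,16],[0,0,24],[0,0,32],[0,0,40]],"gripper":[0.3,0.3,0.3,0.3,0.3]}';  python3 -m crank '{"travel":[[0,0,0],[0,0,0],[0,0,0],[0,0,0],[0,0,0]],"turn":[[0,0,8],[0,0,15],[0,0,15],[0,0,15],[0,0,15]],"gripper":[0.3,0.3,0.3,0.3,0.3]}'
python3 - <<'E'
from workcell import bot
import cv2,pickle
print(bot.observe())
d={n:bot.grab_frame(n) for n in("scene","wrist")}
pickle.dump(d,open("f1.pkl","wb"))
cv2.imwrite("pics/s1.png",d["scene"]["pixels"][...,::-1]);cv2.imwrite("pics/w1.png",d["wrist"]["pixels"][...,::-1])
E
```

```text
clock: 0.6
position: [0.5453, -0.2185, 0.2514]
tool_rot: [3.141, 0.0, 2.266]
force: [1.8, 0.0, 1.0]
grip_width: 0.0598
finger_force: 0.0
clock: 1.1
position: [0.5458, -0.2668, 0.2506]
tool_rot: [3.141, -0.001, 2.964]
force: [-0.7, 0.5, -0.1]
grip_width: 0.0596
finger_force: 0.0
clock: 1.6
position: [0.546, -0.2668, 0.2509]
tool_rot: [-3.142, -0.0, -3.066]
force: [-0.9, -0.2, -0.6]
grip_width: 0.0598
finger_force: 0.0
{'clock': 1.6, 'qpos': array([ 0.60082942,  0.4927762 , -0.35341099,  1.61283064,  0.18790125,
        1.06976731,  1.84151596]), 'qd': array([-0.00213894, -0.001563  , -0.00091044, -0.00095744,  0.00185823,
        0.00124618,  0.01133462]), 'joint_efforts': array([ 3.54113840e-01, -8.92833996e+01, -4.68012437e+00, -3.73932266e+01,
        2.42201239e-02,  4.80713978e-03, -2.12190114e-02]), 'position': array([ 0.54602864, -0.26678253,  0.25085397]), 'tool_rot': array([-3.14154360e+00, -1.77435907e-04, -3.06635933e+00]), 'force': array([-0.8525443 , -0.16770918, -0.5986314 ]), 'moment': array([ 0.01959949,  0.00699237, -0.00897727]), 'finger_force': 0.0, 'grip_width': 0.059832981288790776}
```

View pics/w1.png

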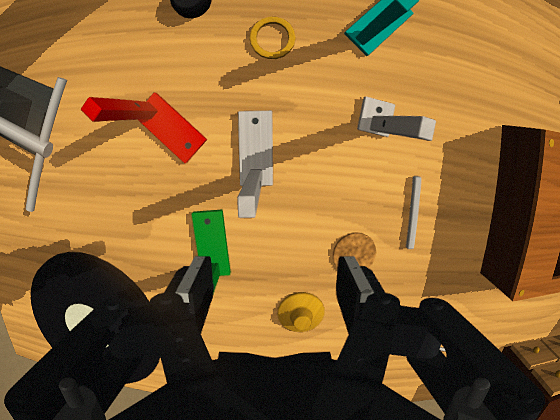

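The wrist view shows the long bracket in the middle: post top about (247,208), toe edge (239–272,111), foot side running to (273,185). I'll cast fisheye rays.

```bash
cat >> h.py <<'E'
def fray(f,uv,z):
    E=np.array(f["extrinsics"]);R,t=E[:3,:3],E[:3,3];c=-R.T@t
    v=np.array([uv[0]-f["cx"],uv[1]-f["cy"]]);r=np.hypot(*v);th=r/f["fx"]
    d=R.T@np.r_[np.sin(th)*v/r,np.cos(th)];return c+d*(z-c[2])/d[2]
E
python3 - <<'E'
from h import *
f=pickle.load(open("f1.pkl","rb"))["wrist"]
hsv=cv2.cvtColor(f["pixels"],cv2.COLOR_RGB2HSV)
m=((hsv[...,1]<60)&(hsv[...,2]>60)).astype(np.uint8)*255
roi=np.zeros_like(m);roi[100:225,225:290]=m[100:225,225:290]
c=max(cv2.findContours(roi,cv2.RETR_EXTERNAL,cv2.CHAIN_APPROX_NONE)[0],key=cv2.contourArea)
pts=c[:,0];print(cv2.boundingRect(c),cv2.approxPolyDP(c,3,True)[:,0].tolist())
W=np.array([fray(f,p,.01)[:2] for p in pts])
for nm,k in[("left",(pts[:,1]>115)&(pts[:,1]<150)&(pts[:,0]<252)),("right",(pts[:,1]>118)&(pts[:,1]<178)&(pts[:,0]>262)),("toe",(pts[:,1]<115)&(pts[:,0]>242)&(pts[:,0]<268))]:
    w=W[k].astype(np.float32);v=cv2.fitLine(w,cv2.DIST_HUBER,0,.01,.01).ravel();print(nm,k.sum(),np.degrees(np.arctan2(v[1],v[0])),v[2:])
for p in [(239,217),(257,217),(241,199),(258,199),(248,208)]: print(p,np.round(fray(f,p,.15),4))
E
```

```text
(238, 111, 35, 107) [[271, 111], [238, 112], [243, 186], [238, 196], [240, 217], [254, 216], [259, 187], [272, 184]]
left 34 3.6168787 [ 0.49435812 -0.31317124]
right 59 5.5519667 [ 0.51180273 -0.27370507]
toe 25 -86.35288 [ 0.4678854  -0.29731718]
(239, 217) [ 0.5535 -0.295   0.15  ]
(257, 217) [ 0.5524 -0.2808  0.15  ]
(241, 199) [ 0.5388 -0.2941  0.15  ]
(258, 199) [ 0.5378 -0.281   0.15  ]
(248, 208) [ 0.5456 -0.2883  0.15  ]
```

```bash
python3 -m crank '{"travel":[[-0.1,-2.3,0],[-0.1,-2.3,-3.5],[-0.1,-2.3,-7],[-0.1,-2.3,-10.5],[-0.1,-2.3,-14]],"turn":[[0,0,0],[0,0,0],[0,0,0],[0,0,0],[0,0,0]],"gripper":[0.3,0.3,0.3,0.3,0.3]}'; python3 -m crank '{"travel":[[0,0,0],[0,0,0],[0,0,0],[0,0,0],[0,0,0]],"turn":[[0,0,0],[0,0,0],[0,0,0],[0,0,0],[0,0,0]],"gripper":[0.3,0.9,0.9,0.9,0.9]}' 60;  python3 -m crank '{"travel":[[0,0,0],[0,0,0],[0,0,0],[0,0,0],[0,0,0]],"turn":[[0,0,0],[0,0,0],[0,0,0],[0,0,0],[0,0,0]],"gripper":[1,1,1,1,1]}' 90
```

```text
clock: 2.2
position: [0.545, -0.2897, 0.1097]
tool_rot: [-3.141, 0.0, -3.065]
force: [1.5, -1.1, -0.3]
grip_width: 0.0602
finger_force: 0.0
clock: 2.7
position: [0.546, -0.2898, 0.1127]
tool_rot: [-3.141, 0.002, -3.064]
force: [-0.6, 3.1, 8.6]
grip_width: 0.0134
finger_force: 58.6
clock: 3.2
position: [0.546, -0.2898, 0.1128]
tool_rot: [-3.141, 0.002, -3.063]
force: [-0.9, 2.4, 9.0]
grip_width: 0.0132
finger_force: 87.5
```

```bash
python3 -m crank '{"travel":[[0,0,2],[0,0,6],[0,0,10],[0,0,15],[0,0,20]],"turn":[[0,0,0],[0,0,0],[0,0,0],[0,0,0],[0,0,0]],"gripper":[1,1,1,1,1]}'; python3 -m crank '{"travel":[[0,0,0],[0,0,0],[0,0,0],[0,0,0],[0,0,0]],"turn":[[0,0,0],[0,0,0],[0,0,0],[0,0,0],[0,0,0]],"gripper":[1,1,1,1,1]}'
python3 - <<'E'
from workcell import bot
from h import *
import json
s=bot.observe();print(s["qpos"],s["position"],s["tool_rot"])
f=bot.grab_frame("side");cv2.imwrite("pics/s2.png",f["pixels"][...,::-1])
pickle.dump(f,open("f2.pkl","wb"))
E
```

```text
clock: 3.7
position: [0.5446, -0.2896, 0.3139]
tool_rot: [-3.141, 0.001, -3.063]
force: [0.6, -0.5, -0.4]
grip_width: 0.0129
finger_force: 87.9
clock: 4.2
position: [0.5448, -0.2896, 0.3099]
tool_rot: [3.141, -0.001, -3.063]
force: [-0.1, 0.7, -2.1]
grip_width: 0.0132
finger_force: 88.1
[ 0.63481656  0.45964292 -0.35686212  1.50946073  0.16647298  1.20415326
  1.90105919] [ 0.54477958 -0.28964812  0.30992559] [ 3.14071671e+00 -1.37394425e-03 -3.06326482e+00]
```

View pics/s2.png

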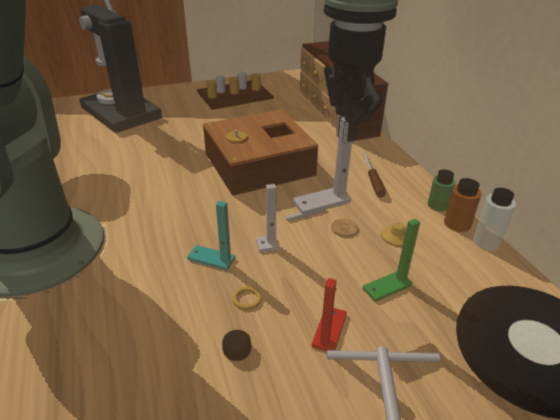

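The side view shows the bracket held upright, with its toe at about (296,203), clear of the short bracket at (268,215). I'll re-plan with a smaller maximum tilt and carry it over the case.

```bash
for m in 43 52; do sed "s/np.arange(0,71,3)/np.arange(0,$m,3)/" search.py > s2.py; python3 s2.py; echo; done; python3 -m crank '{"travel":[[0.5,5,0],[1,10,0],[2,15,0],[2,20,0],[2,25,0]],"turn":[[0,0,0],[0,0,0],[0,0,0],[0,0,0],[0,0,0]],"gripper":[1,1,1,1,1]}';python3 -m crank '{"travel":[[0.5,5,0],[1,10,0],[1.5,15,0],[2,20,0],[2.6,21,0]],"turn":[[0,0,0],[0,0,0],[0,0,0],[0,0,0],[0,0,0]],"gripper":[1,1,1,1,1]}';python3 -m crank '{"travel":[[0,0,0],[0,0,0],[0,0,0],[0,0,0],[0,0,0]],"turn":[[0,0,0],[0,0,0],[0,0,0],[0,0,0],[0,0,0]],"gripper":[1,1,1,1,1]}'
python3 - <<'E'
from workcell import bot
from h import *
s=bot.observe();print(s["qpos"],s["position"],s["tool_rot"])
for n in("side","scene"):
    f=bot.grab_frame(n);cv2.imwrite(f"pics/{n}3.png",f["pixels"][...,::-1]);pickle.dump(f,open(f"{n}3.pkl","wb"))
E
```

```text
end (np.int64(28), 40, 14)
40.0 168 42 28.6 | 40.0 164 42 25.4 | 40.0 160 42 22.6 | 40.0 156 42 19.8 | 40.0 152 42 17.0 | 40.0 148 42 14.6 | 40.0 144 42 12.2 | 40.0 140 42 10.6 | 40.0 136 42 10.0 | 40.0 132 42 10.0 | 40.0 128 42 10.2 | 40.0 124 42 11.0 | 37.5 120 42 11.4 | 35.0 116 42 12.6 | 32.5 112 42 14.2 | 30.0 108 42 14.8 | 27.5 104 42 13.8 | 25.0 100 42 12.8 | 22.5 96 42 11.2 | 20.0 92 42 10.6 | 17.5 88 42 9.8 | 15.0 84 42 12.0 | 12.5 80 39 14.0 | 10.0 76 36 16.2 | 7.5 72 33 15.0 | 5.0 68 30 13.0 | 5.0 64 27 13.0 | 5.0 60 24 13.8 | 2.5 56 21 12.8 | 2.5 52 18 13.8 | 0.0 48 15 12.8 | 0.0 44 12 14.6 | 0.0 40 9 16.8 | 0.0 36 6 19.0 | 0.0 32 3 19.0 | 0.0 28 0 20.0 | 0.0 24 0 16.0 | 0.0 20 0 12.0 | 0.0 16 0 8.0 | 
end (np.int64(26), 40, 17)
35.0 168 51 24.0 | 35.0 164 51 21.4 | 35.0 160 51 18.2 | 35.0 156 51 15.8 | 35.0 152 51 14.0 | 35.0 148 51 13.2 | 35.0 144 51 13.0 | 35.0 140 51 13.0 | 35.0 136 51 13.6 | 32.5 132 51 12.2 | 30.0 128 51 12.4 | 27.5 124 51 13.2 | 25.0 120 51 14.0 | 22.5 116 51 14.2 | 20.0 112 51 14.8 | 17.5 108 48 12.8 | 15.0 104 48 13.4 | 12.5 100 48 14.8 | 10.0 96
[... 244 characters left out ...]
8 | 0.0 36 6 19.0 | 0.0 32 3 19.0 | 0.0 28 0 20.0 | 0.0 24 0 16.0 | 0.0 20 0 12.0 | 0.0 16 0 8.0 | 
clock: 4.75
position: [0.5648, -0.0392, 0.3106]
tool_rot: [3.141, -0.0, -3.063]
force: [0.5, -0.5, -1.2]
grip_width: 0.0131
finger_force: 88.3
clock: 5.25
position: [0.5898, 0.1753, 0.3106]
tool_rot: [3.139, -0.001, -3.057]
force: [-0.6, -0.0, -1.9]
grip_width: 0.013
finger_force: 88.6
clock: 5.75
position: [0.5912, 0.1679, 0.3111]
tool_rot: [-3.141, 0.0, -3.064]
force: [0.5, -0.0, -1.7]
grip_width: 0.0125
finger_force: 88.6
[-0.04514412  0.46957266 -0.4853162   1.51139704  0.22731009  1.21674433
  1.08318643] [0.59115335 0.16791214 0.31108193] [-3.14136751e+00  2.31303568e-04 -3.06445227e+00]
```

View pics/scene3.png

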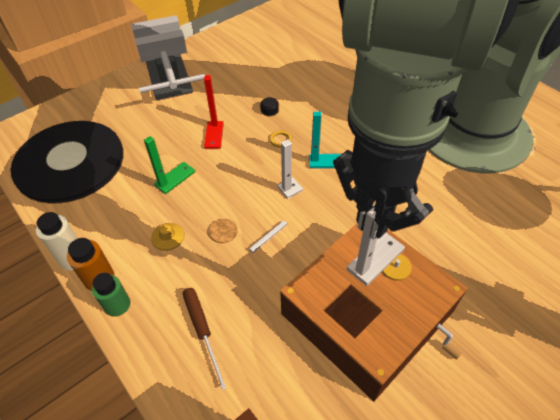

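The scene view shows the bracket upright above the deck, with its heel corners at about (350,268) and (363,279) and the toe side up to (402,246). I'll check its offset from the TCP.

Run:
```python
from h import *
f=pickle.load(open("scene3.pkl","rb"))
hsv=cv2.cvtColor(f["pixels"],cv2.COLOR_RGB2HSV)
m=((hsv[...,1]<70)&(hsv[...,2]>90)).astype(np.uint8)*255
r=np.zeros_like(m);r[205:290,340:412]=m[205:290,340:412]
c=max(cv2.findContours(r,cv2.RETR_EXTERNAL,cv2.CHAIN_APPROX_NONE)[0],key=cv2.contourArea)
q=cv2.approxPolyDP(c,2,True)[:,0]
t=np.array([.5912,.1679]);a=np.radians(4.5);R=np.array([[np.cos(a),np.sin(a)],[-np.sin(a),np.cos(a)]])
for p in q: print(p, *[np.round(1000*R@(ray(f,p,z)[:2]-t)) for z in (.198,.208)])
f=pickle.load(open("side3.pkl","rb"))
for pt in [(-78,20),(-78,-20),(12,-20),(12,20)]:
    print(pt,np.round(proj(f,np.r_[t+R.T@np.array(pt)/1000,.198])),np.round(proj(f,np.r_[t+R.T@np.array(pt)/1000,.208])))
im=cv2.resize(f["pixels"][40:190,200:350],None,fx=4,fy=4,interpolation=cv2.INTER_CUBIC)
cv2.imwrite("pics/c3.png",im[...,::-1])
```

```text
[373 208] [-110.  -66.] [-103.  -62.]
[367 212] [-97. -67.] [-90. -63.]
[359 256] [-23. -22.] [-18. -19.]
[347 267] [  4. -22.] [  9. -19.]
[366 284] [ 6. 17.] [11. 19.]
[404 247] [-85.  16.] [-79.  19.]
[385 232] [-86. -22.] [-80. -19.]
[379 238] [-71. -21.] [-65. -18.]
[374 236] [-68. -29.] [-62. -26.]
[376 230] [-79. -34.] [-73. -31.]
[372 238] [-63. -29.] [-57. -26.]
[367 236] [-60. -37.] [-54. -33.]
[375 214] [-103.  -56.] [-96. -52.]
(-78, 20) [244.  93.] [244.  89.]
(-78, -20) [250.  99.] [250.  95.]
(12, -20) [284.  94.] [284.  90.]
(12, 20) [278.  88.] [278.  84.]
```

View pics/c3.png

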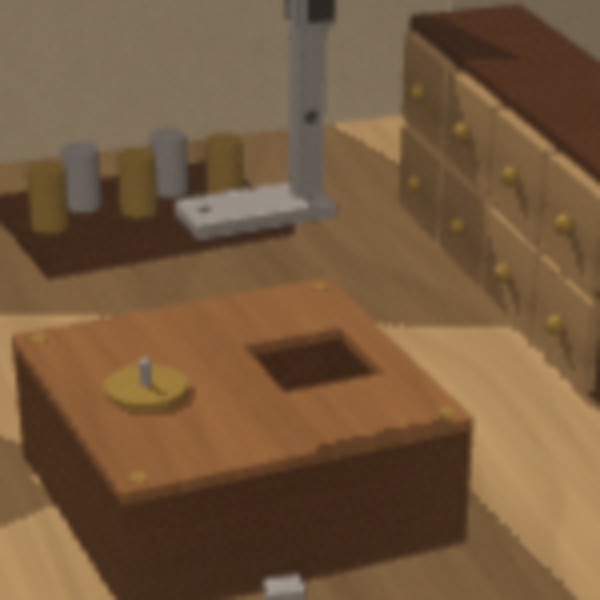

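```bash
cat > way.py <<'E'
import numpy as np,sys
from plan import clr
def tcp(px,pz,th,h=113,xo=-1,c=(.598,.174),yaw=4.7):
    t=np.radians(th);a=np.radians(yaw);X=px-xo*np.cos(t)-h*np.sin(t);Z=pz-xo*np.sin(t)+h*np.cos(t)
    return np.array([c[0]+X*np.cos(a)/1000,c[1]+X*np.sin(a)/1000,Z/1000])
if __name__=="__main__":
    ref=np.array(eval(sys.argv[1]));r0=float(sys.argv[2])
    for w in eval(sys.argv[3]):
        d=(tcp(*w)-ref)*100;th=w[2]-r0
        print(w,round(clr(w[0],w[1],np.radians(w[2])),1),"travel",np.round(d,1).tolist(),"turn",[round(.082*th,1),-th,0])
E
python3 way.py '[.591,.168,.311]' 0 '[(0,200,8),(8,200,16),(16,198,24),(24,196,32),(32,190,40),(35,180,48),(35,160,50),(35,140,50)]'
```

```text
(0, 200, 8) 74.4 travel [-0.8, 0.5, 0.1] turn [0.7, -8.0, 0]
(8, 200, 16) 65.5 travel [-1.5, 0.4, -0.2] turn [1.3, -16.0, 0]
(16, 198, 24) 57.3 travel [-2.2, 0.4, -0.9] turn [2.0, -24.0, 0]
(24, 196, 32) 56.4 travel [-2.8, 0.3, -1.9] turn [2.6, -32.0, 0]
(32, 190, 40) 48.4 travel [-3.3, 0.3, -3.4] turn [3.3, -40.0, 0]
(35, 180, 48) 34.0 travel [-4.1, 0.2, -5.5] turn [3.9, -48.0, 0]
(35, 160, 50) 18.4 travel [-4.4, 0.2, -7.8] turn [4.1, -50.0, 0]
(35, 140, 50) 12.0 travel [-4.4, 0.2, -9.8] turn [4.1, -50.0, 0]
```

```bash
python3 -m crank '{"travel":[[-0.8,0.5,0.1],[-1.5,0.4,-0.2],[-2.2,0.4,-0.9],[-2.8,0.3,-1.9],[-3.3,0.3,-3.4]],"turn":[[0.7,-8,0],[1.3,-16,0],[2,-24,0],[2.6,-32,0],[3.3,-40,0]],"gripper":[1,1,1,1,1]}' ; python3 -m crank '{"travel":[[-0.8,0,-2.1],[-0.8,0,-2.1],[-0.8,0,-2.1],[-0.8,0,-2.1],[-0.8,0,-2.1]],"turn":[[0.6,-8,0],[0.6,-8,0],[0.6,-8,0],[0.6,-8,0],[0.6,-8,0]],"gripper":[1,1,1,1,1]}'
python3 - <<'E'
from workcell import bot
from h import *
from way import tcp
s=bot.observe();print(s["qpos"],s["position"],s["tool_rot"],"want",tcp(35,180,48))
f=bot.grab_frame("side");cv2.imwrite("pics/side4.png",f["pixels"][...,::-1])
E
python3 way.py 'tcp(35,180,48)' 48 '[(35,160,50),(35,140,50),(27,126,50),(20,112,50),(10,96,48),(7.5,84,42),(5,72,33),(5,60,24),(2.5,52,18),(0,40,9),(0,28,0)]'
```

```text
clock: 6.35
position: [0.5669, 0.1643, 0.289]
tool_rot: [-3.119, 0.595, -3.071]
force: [2.1, -1.2, -1.9]
grip_width: 0.013
finger_force: 88.7
clock: 6.85
position: [0.56, 0.1647, 0.2676]
tool_rot: [-3.118, 0.731, -3.07]
force: [-0.1, -0.3, -2.0]
grip_width: 0.0126
finger_force: 88.8
[-0.39102453  0.20943067 -0.2245703   2.2516925   1.50452922  0.40938613
 -0.32062398] [0.56001882 0.16471496 0.26758058] [-3.11809217  0.73087607 -3.07046419] want [0.5498562  0.17004186 0.2563549 ]
(35, 160, 50) 18.4 travel [-0.3, -0.0, -2.3] turn [0.2, -2.0, 0]
(35, 140, 50) 12.0 travel [-0.3, -0.0, -4.3] turn [0.2, -2.0, 0]
(27, 126, 50) 9.8 travel [-1.1, -0.1, -5.7] turn [0.2, -2.0, 0]
(20, 112, 50) 14.0 travel [-1.8, -0.1, -7.1] turn [0.2, -2.0, 0]
(10, 96, 48) 15.4 travel [-2.5, -0.2, -8.4] turn [0.0, -0.0, 0]
(7.5, 84, 42) 16.8 travel [-1.9, -0.2, -8.8] turn [-0.5, 6.0, 0]
(5, 72, 33) 13.0 travel [-0.7, -0.1, -8.9] turn [-1.2, 15.0, 0]
(5, 60, 24) 13.8 travel [0.8, 0.1, -9.3] turn [-2.0, 24.0, 0]
(2.5, 52, 18) 13.8 travel [1.7, 0.1, -9.7] turn [-2.5, 30.0, 0]
(0, 40, 9) 16.8 travel [3.2, 0.3, -10.5] turn [-3.2, 39.0, 0]
(0, 28, 0) 20.0 travel [4.9, 0.4, -11.5] turn [-3.9, 48.0, 0]
```

View pics/side4.png

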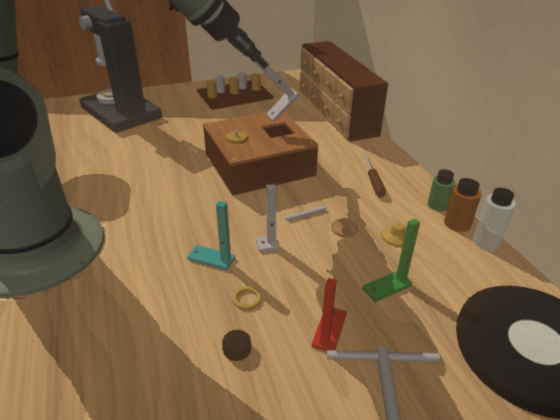

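The side view shows the bracket tilted toe down, its toe at about (272,115) above the opening. It hasn't reached the full tilt yet, so I'll let it settle.

```bash
python3 -m crank '{"travel":[[0,0,0],[0,0,0],[0,0,0],[0,0,0],[0,0,0]],"turn":[[0,0,0],[0,0,0],[0,0,0],[0,0,0],[0,0,0]],"gripper":[1,1,1,1,1]}'
python3 - <<'E'
from workcell import bot
from scipy.spatial.transform import Rotation as Ro
import numpy as np
s=bot.observe();print(s["qpos"],s["position"])
R=Ro.from_euler("xyz",s["tool_rot"]).as_matrix();print("zaxis",R[:,2],"y",R[:,1])
for th in(42,48):
  D=Ro.from_rotvec(np.radians(th)*np.array([.082,-.9966,0])).as_matrix()@Ro.from_euler("xyz",[np.pi,0,np.radians(4.7)+np.pi]).as_matrix()
  print(th,"turn still needed deg",np.degrees(Ro.from_matrix(D@R.T).as_rotvec()).round(1))
E
cat plan.py | head -0
```

```text
clock: 7.4
position: [0.5607, 0.1645, 0.2681]
tool_rot: [-3.119, 0.732, -3.072]
force: [-0.5, -0.4, -1.2]
grip_width: 0.0127
finger_force: 88.8
[-0.39024133  0.20947655 -0.22446997  2.25033686  1.50311058  0.40964678
 -0.31928559] [0.56070348 0.16448728 0.26806796]
zaxis [ 0.667829    0.02345967 -0.74394494] y [-0.05418546  0.99838346 -0.01715836]
42 turn still needed deg [ 1.  -0.   1.6]
48 turn still needed deg [ 1.4 -6.   1.6]
```

```bash
cat > st.py <<'E'
from workcell import bot
from scipy.spatial.transform import Rotation as Ro
import numpy as np,sys
from plan import clr
s=bot.observe();R=Ro.from_euler("xyz",s["tool_rot"]).as_matrix();P=s["position"]
a=np.radians(4.7);C=np.array([[np.cos(a),np.sin(a),0],[-np.sin(a),np.cos(a),0],[0,0,1]])
c=np.array([.598,.174,0]);z=C@R[:,2];x=C@-R[:,0];x=x*np.sign(x[0]) 
p=C@(P-c)+.113*z-.001*x;th=np.arctan2(-x[2]*-1,x[0])
toe=p-.078*x
print("t",s["clock"],"origin mm",np.round(p*1000,1),"toe",np.round(toe*1000,1),"tilt",round(np.degrees(th),1),"clr",clr(p[0]*1000,p[2]*1000,th),"q",s["qpos"].round(2),"F",s["force"].round(1))
ways=eval(sys.argv[1]) if len(sys.argv)>1 else []
for w in ways:
    t=np.radians(w[2]);D=Ro.from_rotvec(t*np.array([np.sin(a),-np.cos(a),0])).as_matrix()@Ro.from_euler("xyz",[np.pi,0,a+np.pi]).as_matrix()
    rx=-D[:,0]; rx=rx*np.sign(rx[0])
    T=c+C.T@np.array([w[0]/1000,0,w[1]/1000])-.113*D[:,2]+.001*rx
    print(w,"clr",round(float(clr(w[0],w[1],t)),1),"travel",((T-P)*100).round(1).tolist(),"turn",np.degrees(Ro.from_matrix(D@R.T).as_rotvec()).round(1).tolist())
E
python3 st.py '[(40,160,42),(40,140,42),(40,126,42),(35,116,42),(30,108,42),(20,92,42),(15,84,42),(10,76,36),(5,66,29)]'
```

```text
t 7.4 origin mm [ 36.7 -10.  183.3] toe [-21.3  -9.2 131.2] tilt 41.9 clr 41.559692 q [-0.39  0.21 -0.22  2.25  1.5   0.41 -0.32] F [-0.5 -0.4 -1.2]
(40, 160, 42) clr 22.6 travel [0.3, 0.7, -2.3] turn [1.0, -0.0, 1.6]
(40, 140, 42) clr 10.6 travel [0.3, 0.7, -4.3] turn [1.0, -0.0, 1.6]
(40, 126, 42) clr 10.6 travel [0.3, 0.7, -5.7] turn [1.0, -0.0, 1.6]
(35, 116, 42) clr 12.6 travel [-0.2, 0.6, -6.7] turn [1.0, -0.0, 1.6]
(30, 108, 42) clr 14.8 travel [-0.7, 0.6, -7.5] turn [1.0, -0.0, 1.6]
(20, 92, 42) clr 10.6 travel [-1.7, 0.5, -9.1] turn [1.0, -0.0, 1.6]
(15, 84, 42) clr 12.0 travel [-2.2, 0.5, -9.9] turn [1.0, -0.0, 1.6]
(10, 76, 36) clr 16.2 travel [-1.8, 0.5, -10.0] turn [0.6, 6.0, 1.5]
(5, 66, 29) clr 12.8 travel [-1.1, 0.6, -10.3] turn [0.1, 13.0, 1.5]
```

```bash
python3 -m crank '{"travel":[[0.3,0.7,0],[0.3,0.7,-1],[0.3,0.7,-2],[0.3,0.7,-2.3],[0.3,0.7,-2.3]],"turn":[[1,0,1.6],[1,0,1.6],[1,0,1.6],[1,0,1.6],[1,0,1.6]],"gripper":[1,1,1,1,1]}'; python3 st.py '[(40,140,42),(40,126,42),(35,116,42),(30,108,42),(20,92,42),(15,84,42),(10,76,36),(5,66,29)]'
```

```text
clock: 7.9
position: [0.5635, 0.1715, 0.2446]
tool_rot: [-3.141, 0.732, -3.059]
force: [0.7, -0.1, -2.0]
grip_width: 0.0129
finger_force: 88.8
t 7.9 origin mm [ 40.2   0.3 159.9] toe [-17.8   0.3 107.8] tilt 41.9 clr 22.593796 q [-0.37  0.26 -0.24  2.27  1.71  0.39 -0.51] F [ 0.7 -0.1 -2. ]
(40, 140, 42) clr 10.6 travel [-0.0, -0.0, -2.0] turn [0.0, -0.1, -0.0]
(40, 126, 42) clr 10.6 travel [-0.0, -0.0, -3.4] turn [0.0, -0.1, -0.0]
(35, 116, 42) clr 12.6 travel [-0.5, -0.1, -4.4] turn [0.0, -0.1, -0.0]
(30, 108, 42) clr 14.8 travel [-1.0, -0.1, -5.2] turn [0.0, -0.1, -0.0]
(20, 92, 42) clr 10.6 travel [-2.0, -0.2, -6.8] turn [0.0, -0.1, -0.0]
(15, 84, 42) clr 12.0 travel [-2.5, -0.2, -7.6] turn [0.0, -0.1, -0.0]
(10, 76, 36) clr 16.2 travel [-2.1, -0.2, -7.7] turn [-0.5, 5.9, -0.0]
(5, 66, 29) clr 12.8 travel [-1.4, -0.1, -7.9] turn [-1.1, 12.9, -0.0]
```

Accurate. Continuing down.

```bash
python3 -m crank '{"travel":[[0,0,-1],[0,0,-2],[0,0,-2.7],[0,0,-3.4],[0,0,-3.4]],"turn":[[0,0,0],[0,0,0],[0,0,0],[0,0,0],[0,0,0]],"gripper":[1,1,1,1,1]}'; python3 st.py '[(35,116,42),(30,108,42),(20,92,42),(15,84,42)]'
```

```text
clock: 8.4
position: [0.5636, 0.1714, 0.2106]
tool_rot: [-3.141, 0.732, -3.059]
force: [0.3, -0.7, -0.5]
grip_width: 0.013
finger_force: 88.8
t 8.4 origin mm [ 40.3   0.2 125.9] toe [-17.8   0.2  73.8] tilt 41.9 clr 10.5907 q [-0.33  0.33 -0.29  2.3   1.92  0.44 -0.73] F [ 0.3 -0.7 -0.5]
(35, 116, 42) clr 12.6 travel [-0.5, -0.1, -1.0] turn [0.0, -0.1, -0.0]
(30, 108, 42) clr 14.8 travel [-1.0, -0.1, -1.8] turn [0.0, -0.1, -0.0]
(20, 92, 42) clr 10.6 travel [-2.0, -0.2, -3.4] turn [0.0, -0.1, -0.0]
(15, 84, 42) clr 12.0 travel [-2.5, -0.2, -4.2] turn [0.0, -0.1, -0.0]
```

```bash
python3 -m crank '{"travel":[[-0.5,-0.1,-1],[-1,-0.1,-1.8],[-1.5,-0.1,-2.6],[-2,-0.2,-3.4],[-2,-0.2,-3.4]],"turn":[[0,0,0],[0,0,0],[0,0,0],[0,0,0],[0,0,0]],"gripper":[1,1,1,1,1]}'; python3 st.py '[(15,84,42),(12,79,38),(10,76,36),(5,66,29),(5,60,24),(2.5,52,18)]'
```

```text
clock: 8.9
position: [0.5432, 0.1693, 0.1767]
tool_rot: [-3.141, 0.732, -3.059]
force: [-0.3, -0.3, -1.5]
grip_width: 0.0129
finger_force: 88.8
t 8.9 origin mm [19.8 -0.2 91.9] toe [-38.3  -0.2  39.8] tilt 41.9 clr 9.799999 q [-0.3   0.4  -0.36  2.37  2.08  0.54 -0.92] F [-0.3 -0.3 -1.5]
(15, 84, 42) clr 12.0 travel [-0.5, -0.0, -0.8] turn [0.0, -0.1, -0.0]
(12, 79, 38) clr 14.0 travel [-0.2, 0.0, -0.8] turn [-0.3, 3.9, -0.0]
(10, 76, 36) clr 16.2 travel [-0.1, 0.0, -0.9] turn [-0.5, 5.9, -0.0]
(5, 66, 29) clr 12.8 travel [0.6, 0.1, -1.1] turn [-1.0, 12.9, -0.0]
(5, 60, 24) clr 13.8 travel [1.5, 0.1, -1.3] turn [-1.4, 17.9, -0.0]
(2.5, 52, 18) clr 13.8 travel [2.3, 0.2, -1.7] turn [-1.9, 23.8, -0.0]
```

```bash
python3 -m crank '{"travel":[[-0.5,0,-0.8],[-0.2,0,-0.8],[-0.1,0,-0.9],[0.6,0.1,-1.1],[0.6,0.1,-1.1]],"turn":[[0,0,0],[-0.3,4,0],[-0.5,6,0],[-1,13,0],[-1,13,0]],"gripper":[1,1,1,1,1]}'; python3 st.py '[(5,60,24),(2.5,52,18),(0,44,12),(0,40,9),(0,34,5),(0,28,0)]'
```

```text
clock: 9.4
position: [0.5455, 0.1643, 0.1648]
tool_rot: [-3.123, 0.536, -3.058]
force: [0.8, -0.5, -2.5]
grip_width: 0.013
finger_force: 88.7
t 9.4 origin mm [ 3.7 -7.3 67.1] toe [-63.3  -7.4  27.3] tilt 30.7 clr 10.187599 q [-0.4   0.38 -0.17  2.24  1.45  0.31 -0.25] F [ 0.8 -0.5 -2.5]
(5, 60, 24) clr 13.8 travel [1.3, 0.6, -0.1] turn [0.4, 6.8, 0.4]
(2.5, 52, 18) clr 13.8 travel [2.1, 0.7, -0.5] turn [-0.1, 12.7, 0.3]
(0, 44, 12) clr 14.6 travel [3.0, 0.8, -1.0] turn [-0.6, 18.7, 0.3]
(0, 40, 9) clr 16.8 travel [3.6, 0.8, -1.3] turn [-0.8, 21.7, 0.3]
(0, 34, 5) clr 19.0 travel [4.4, 0.9, -1.8] turn [-1.1, 25.7, 0.2]
(0, 28, 0) clr 20.0 travel [5.3, 1.0, -2.4] turn [-1.5, 30.7, 0.2]
```

```bash
python3 -m crank '{"travel":[[0.2,0.6,0],[0.5,0.6,0],[0.9,0.6,0],[1.3,0.6,-0.1],[1.3,0.6,-0.1]],"turn":[[0.4,1,0.4],[0.4,2.5,0.4],[0.4,4.5,0.4],[0.4,6.8,0.4],[0.4,6.8,0.4]],"gripper":[1,1,1,1,1]}'; python3 st.py '[(2.5,52,18),(0,44,12),(0,40,9),(0,34,5),(0,28,0)]'
```

```text
clock: 9.9
position: [0.5596, 0.17, 0.164]
tool_rot: [3.14, 0.42, -3.061]
force: [0.6, 0.0, -2.0]
grip_width: 0.0128
finger_force: 88.7
t 9.9 origin mm [ 6.6 -0.8 60.4] toe [-64.7  -0.6  28.6] tilt 24.0 clr 15.378298 q [-0.24  0.42 -0.31  2.11  0.91  0.37  0.34] F [ 0.6  0.  -2. ]
(2.5, 52, 18) clr 13.8 travel [0.7, 0.1, -0.4] turn [-0.6, 6.0, 0.1]
(0, 44, 12) clr 14.6 travel [1.6, 0.2, -0.9] turn [-1.0, 12.0, 0.1]
(0, 40, 9) clr 16.8 travel [2.2, 0.3, -1.2] turn [-1.3, 15.0, 0.1]
(0, 34, 5) clr 19.0 travel [3.0, 0.3, -1.7] turn [-1.6, 19.0, 0.1]
(0, 28, 0) clr 20.0 travel [3.9, 0.4, -2.3] turn [-2.0, 24.0, 0.1]
```

```bash
python3 -m crank '{"travel":[[0.4,0.1,-0.2],[0.7,0.1,-0.4],[1.2,0.2,-0.7],[1.6,0.2,-0.9],[1.6,0.2,-0.9]],"turn":[[-0.3,3,0],[-0.6,6,0],[-0.8,9,0],[-1,12,0],[-1,12,0]],"gripper":[1,1,1,1,1]}'; python3 st.py '[(0,40,9),(0,34,5),(0,28,0),(0,20,0)]'
```

```text
clock: 10.4
position: [0.5754, 0.1713, 0.1537]
tool_rot: [-3.14, 0.209, -3.061]
force: [-1.0, -0.3, -1.0]
grip_width: 0.0128
finger_force: 88.6
t 10.4 origin mm [-0.2 -1.  43. ] toe [-76.5  -0.9  26.7] tilt 12.0 clr 14.0 q [-0.04  0.53 -0.52  1.9   0.58  0.65  0.73] F [-1.  -0.3 -1. ]
(0, 40, 9) clr 16.8 travel [0.6, 0.1, -0.2] turn [-0.2, 3.0, 0.1]
(0, 34, 5) clr 19.0 travel [1.4, 0.2, -0.7] turn [-0.5, 7.0, 0.1]
(0, 28, 0) clr 20.0 travel [2.4, 0.3, -1.3] turn [-0.9, 12.0, 0.1]
(0, 20, 0) clr 12.0 travel [2.4, 0.3, -2.1] turn [-0.9, 12.0, 0.1]
```

```bash
python3 -m crank '{"travel":[[0.6,0.1,-0.2],[1.4,0.2,-0.7],[1.9,0.3,-1],[2.4,0.3,-1.3],[2.4,0.3,-1.3]],"turn":[[-0.2,3,0],[-0.5,7,0],[-0.7,9.5,0],[-0.9,12,0],[-0.9,12,0]],"gripper":[1,1,1,1,1]}';  python3 -m crank '{"travel":[[0,0,-0.4],[0,0,-0.8],[0,0,-1.2],[0,0,-1.5],[0,0,-1.5]],"turn":[[0,0,0],[0,0,0],[0,0,0],[0,0,0],[0,0,0]],"gripper":[1,1,1,1,1]}'; python3 st.py
python3 - <<'E'
from workcell import bot
import cv2
f=bot.grab_frame("side")["pixels"];g=bot.grab_frame("scene")["pixels"]
a=[cv2.resize(x,None,fx=3,fy=3,interpolation=cv2.INTER_CUBIC) for x in(f[80:205,190:320],g[200:325,300:430])]
cv2.imwrite("pics/c5.png",cv2.hconcat(a)[...,::-1])
E
```

```text
clock: 10.9
position: [0.5987, 0.1744, 0.1398]
tool_rot: [-3.14, -0.0, -3.061]
force: [0.1, -0.9, -2.1]
grip_width: 0.0127
finger_force: 88.6
clock: 11.4
position: [0.5975, 0.1748, 0.1252]
tool_rot: [3.142, -0.002, -3.059]
force: [0.2, 0.6, -2.3]
grip_width: 0.013
finger_force: 88.6
t 11.4 origin mm [-1.7  0.8 12.2] toe [-79.7   0.8  12.4] tilt -0.1 clr 4.0 q [-0.    0.7  -0.57  1.67  0.46  0.91  0.9 ] F [ 0.2  0.6 -2.3]
```

View pics/c5.png

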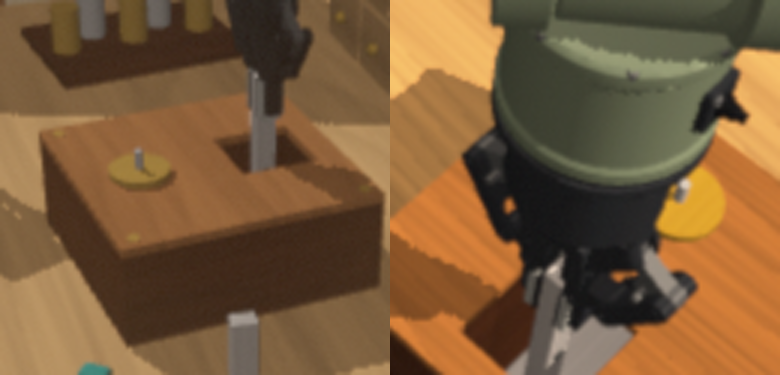

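The crop shows the post standing in the middle of the opening (side view, about (262,150)), with the foot under the deck. I'll lower the last 4 mm gently, watching the force.

```bash
python3 -m crank '{"travel":[[0,0,-0.1],[0,0,-0.2],[0,0,-0.3],[0,0,-0.3],[0,0,-0.3]],"turn":[[0,0,0],[0,0,0],[0,0,0],[0,0,0],[0,0,0]],"gripper":[1,1,1,1,1]}';  python3 -m crank '{"travel":[[0,0,-0.1],[0,0,-0.1],[0,0,-0.1],[0,0,-0.1],[0,0,-0.1]],"turn":[[0,0,0],[0,0,0],[0,0,0],[0,0,0],[0,0,0]],"gripper":[1,1,1,1,1]}'; python3 st.py
```

```text
clock: 12.0
position: [0.5978, 0.1749, 0.1226]
tool_rot: [3.141, -0.002, -3.059]
force: [-0.4, -0.5, -0.8]
grip_width: 0.0129
finger_force: 88.6
clock: 12.5
position: [0.5978, 0.1749, 0.1216]
tool_rot: [3.141, -0.002, -3.059]
force: [-0.6, 0.4, -1.9]
grip_width: 0.0131
finger_force: 88.6
t 12.5 origin mm [-1.4  1.   8.6] toe [-79.4   0.9   8.8] tilt -0.1 clr 0.0 q [-0.    0.7  -0.57  1.67  0.46  0.9   0.9 ] F [-0.6  0.4 -1.9]
```

```bash
python3 -m crank '{"travel":[[0,0,-0.05],[0,0,-0.1],[0,0,-0.1],[0,0,-0.1],[0,0,-0.1]],"turn":[[0,0,0],[0,0,0],[0,0,0],[0,0,0],[0,0,0]],"gripper":[1,1,1,1,1]}';  python3 -m crank '{"travel":[[0,0,-0.1],[0,0,-0.1],[0,0,-0.1],[0,0,-0.1],[0,0,-0.1]],"turn":[[0,0,0],[0,0,0],[0,0,0],[0,0,0],[0,0,0]],"gripper":[1,1,1,1,1]}'; python3 st.py
```

```text
clock: 13.0
position: [0.5979, 0.175, 0.1208]
tool_rot: [3.141, -0.002, -3.059]
force: [-1.7, 0.5, 5.3]
grip_width: 0.0131
finger_force: 89.6
clock: 13.5
position: [0.5983, 0.1752, 0.1208]
tool_rot: [3.141, -0.001, -3.059]
force: [-4.6, -1.1, 19.4]
grip_width: 0.0127
finger_force: 91.7
t 13.5 origin mm [-0.7  1.3  7.8] toe [-78.7   1.2   7.8] tilt -0.0 clr 0.0 q [-0.01  0.71 -0.57  1.67  0.46  0.9   0.9 ] F [-4.6 -1.1 19.4]
```

Contact with the floor (19 N). Next: ease off, release and retreat straight up.

```bash
python3 -m crank '{"travel":[[0,0,0.1],[0,0,0.1],[0,0,0.1],[0,0,0.1],[0,0,0.1]],"turn":[[0,0,0],[0,0,0],[0,0,0],[0,0,0],[0,0,0]],"gripper":[1,1,0.8,0.5,0.4]}' 20;  python3 -m crank '{"travel":[[0,0,0],[0,0,0],[0,0,2],[0,0,5],[0,0,8]],"turn":[[0,0,0],[0,0,0],[0,0,0],[0,0,0],[0,0,0]],"gripper":[0.4,0.4,0.4,0.4,0.4]}'; python3 -m crank '{"travel":[[0,0,4],[-2,0,8],[-5,0,10],[-8,0,10],[-8,0,10]],"turn":[[0,0,0],[0,0,0],[0,0,0],[0,0,0],[0,0,0]],"gripper":[0.4,0.4,0.4,0.4,0.4]}'; python3 -m crank '{"travel":[[0,0,0],[0,0,0],[0,0,0],[0,0,0],[0,0,0]],"turn":[[0,0,0],[0,0,0],[0,0,0],[0,0,0],[0,0,0]],"gripper":[0.4,0.4,0.4,0.4,0.4]}'
python3 - <<'E'
from workcell import bot
from h import *
f=bot.grab_frame("side");g=bot.grab_frame("scene");pickle.dump((f,g),open("f6.pkl","wb"))
a=[cv2.resize(x["pixels"][s],None,fx=2.6,fy=2.6,interpolation=cv2.INTER_CUBIC) for x,s in((f,np.s_[80:270,190:340]),(g,np.s_[200:390,290:440]))]
cv2.imwrite("pics/c6.png",cv2.hconcat(a)[...,::-1])
a=np.radians(4.7);p=[.598,.174,.158]
print("expected post top",proj(f,np.array(p)),proj(g,np.array(p)))
E
```

```text
clock: 14.0
position: [0.5977, 0.1748, 0.1204]
tool_rot: [3.141, -0.003, -3.059]
force: [-0.8, 0.6, 0.2]
grip_width: 0.0457
finger_force: 0.0
clock: 14.5
position: [0.5975, 0.1749, 0.2013]
tool_rot: [3.141, -0.003, -3.059]
force: [-0.1, -0.1, 0.0]
grip_width: 0.0512
finger_force: 0.0
clock: 15.0
position: [0.5153, 0.1753, 0.3018]
tool_rot: [-3.141, -0.001, -3.057]
force: [1.3, -0.2, 1.6]
grip_width: 0.0513
finger_force: 0.0
clock: 15.5
position: [0.518, 0.1749, 0.3002]
tool_rot: [3.141, -0.003, -3.059]
force: [0.7, 0.8, -0.4]
grip_width: 0.0513
finger_force: 0.0
expected post top [278.12144554 105.07789132] [356.71767653 292.46554743]
```

View pics/c6.png

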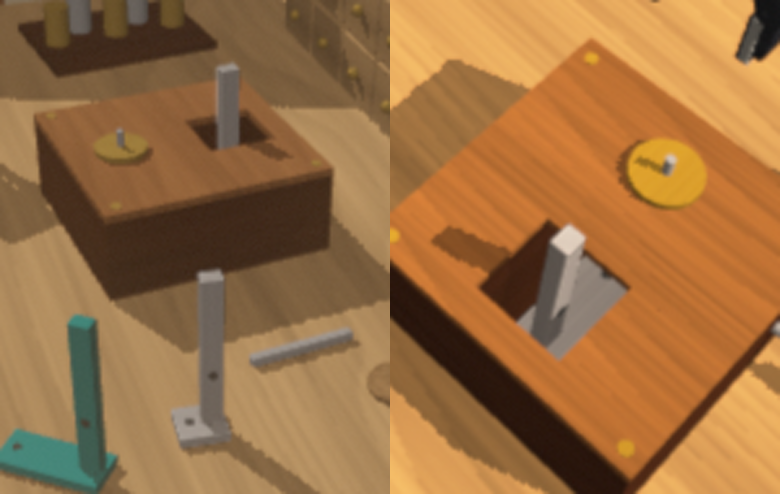

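The post stands upright, with its top at (278,107) in the side view and (358,292) in the scene view, against predictions of (278,105) and (357,292). The foot is under the deck and the short bracket is untouched.

```bash
python3 -c "from workcell import bot;print(bot.job_done())"
```

```text
the job is handed in; nothing more can be done
None
```

The long-footed bracket is standing in the case and let go: post upright within about 2 mm of the opening's centre, foot under the covered deck, short bracket untouched; I handed the job in at about 16 s, but it returned no verdict.

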